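# Hang the divided bin on the grooved bin rack

### The arm

A 6-joint arm with a two-finger parallel gripper is mounted at the origin on the work surface. World frame = base frame: x ahead of the robot, y to its left, z up, the work surface at z = 0. Lengths are in m, angles in rad, forces in N, time in s.
With the tool pointing down it reaches from about 0.275 to 0.825 m from the base axis. Payload 4.9 kg.
Tool frame: the origin (TCP) lies at the very end of the fingers, on their centre line; the grasp point (between the pads) lies 19 mm behind it; z points along the fingers, y is the line along which they close (so a half turn about z gives the same grasp; the last joint's range is limited). The gripper opens to 85 mm and grips with 20 to 120 N. Pads are 22 mm wide; open, the fingers measure 114 mm over their backs; the gripper's body (76 mm by 85 mm) begins 54 mm behind the grasp point. The pads swing forward as they close: fully open they stand 13 mm farther back than shut.
Start: joints at [-0.134, 0.326, -0.193, 1.052, 0, 1.437], TCP at [0.55, 0, 0.231] pointing down, gripper open.
Joint ranges: [-2.65, 2.65], [-0.97, 1.79], [-1.3, 1.35], [-1.93, 2.1], [-1.47, 1.37], [-3.14, 3.14]. Speed limits (rad/s): [2.57, 2.57, 3.14, 3.14, 3.14, 3.14].

### API

Orientations are given as a rotation vector (axis times angle).
In Python, from workcell import ctrl, optics, nets gives the robot as it stands. The module is installed in compiled form; this text tells all that it offers.
- The arm moves only by the shell command python3 -m pendant 'ROWS' [FORCE]. ROWS is JSON, a list of rows, each a list of 7 numbers: the closure, from 0 (fully open) to 1 (shut), then the shift along the tool's x, y, z in m, then the turn, a rotation vector about the tool's x, y, z in rad. A call has 1 to 8 rows; each row is the pose to reach, as a shift and turn from the pose commanded when the call began, along the tool's axes at that moment; what a row does not reach only later rows make up. A row lasts 1/8 s, in which the tool goes at most 62.5 mm and 10.7 degrees, less where a joint would pass 70% of its speed; a pose out of reach is approached as far as the arm can. A call with a gripper value outside its range is refused whole. The fingers move at their own pace and stop on an object; FORCE is the grip in N (left out, the last holds). Time passes only in rows, so rows that repeat a pose let the fingers close. It gives the time, the measured TCP pose, the force, the opening and the grip force at its end, in the units of the state.
- ctrl.state(): the state, without advancing time (a new reading comes with each control period).
- optics.read_camera(name): name is "scene" or "side" or "wrist"; returns the picture (400x640x3 uint8, red, green, blue); there is no depth.
- optics.get_calibration(name): a dict with "camera_matrix" (3x3 intrinsics, pixels), "pose" (4x4, takes a point from camera to world coordinates). Camera axes: x right, y down, z forward; pixel columns grow to the right and rows downward; lengths in m; the calibration is good to about 2 mm. A picture is of the moment at which its call begins: read the wrist's pose just before it. get_calibration takes no time and is no camera call; for the wrist camera it gives the pose at the moment of the call.
- ctrl.finish_job(): hands the job in; it is judged then, once.
Trained networks look in the newest picture that a camera, given by its name, has taken for a name from the list of things; names that differ only in an ending like _2 or _b are one class to them, and where a whole thing is asked for, a point or a joint stands for the part that bears it (a point fixed in the world has none). Each returns a list of dicts, best first, with "confidence" (0 to 1); they miss things now and then, are a little off and sometimes report something else, mostly with a low value. They report only what shows in the picture. A call takes as long as a camera call. They do not tell look-alikes from the thing itself.
- nets.search_frame(camera, label): "at" ([column, row] in pixels, amid what is visible of it).
The state is a dict: "t": time; "q": joint angles; "joint_vel": joint speeds; "tau": joint torques, N m; "ee_pos": TCP position; "orientation": TCP orientation; "force": force on the tool from outside, world axes, zero at the start; "wrist_torque": the same for the moment, N m; "grip_width": finger opening in m; "grasp_force": force on a finger pad.
Only numpy, scipy, OpenCV 4.12 (cv2) and the standard library are available. Lean on these libraries where they do the work, as an engineer would, in place of code of your own. Each camera call takes 0.05 s, during which the arm holds its last target. There are 200 camera calls.

### The job

Hang the loose grey bin in the gap between the two small bins on the grooved rack: tilt it so its upturned lip goes into the groove, rotate it down, and press it home until it snaps past the catch, flush and upright. Handle it gently against the rack, never forcing or slamming it, leave the other things alone, and let go at the end.

Things in the scene. Friction and masses are not known exactly. Their poses are not given: they have to be found in the camera images.
- rack: Low aluminium bin rack, 460 mm wide, 178 mm high, hanging face turned away from the robot. Origin on the bench under the middle of the face; x out of the face, away from the robot (face at x=0), y along the groove, z up. Two small bins (85 mm wide, 62 deep, tops 4 mm above the groove's lower edge) hang fixed with middles at y=-157 and +157 mm; the free place is between them, middle y=0.
- groove (a point): Middle of the groove's lower edge, at the face, AS IF the strip were at its lowest setting, 100 mm up. The strip with the groove is clamped by hand 8 to 36 mm HIGHER than that (not reported; find it by touch or eye; friction 150 N holds it). Groove 18 mm high, along y, between an upper and a lower slat (36 mm), each 4 mm thick. Hollow behind: x=-4 to -26 mm, ceiling 30 mm above this edge.
- rack_top (a point): Middle of the strip's flat top at its lowest setting, 34 mm above the groove's lower edge there; really higher by the same unreported 8 to 36 mm as the groove. The top is 24 mm deep (x=-24 to 0 of the rack), runs between the end posts (y=-222 to 222 mm), always 34 mm above the groove's lower edge, and is open from above, so it can be touched to learn the height.
- catch_bar (a point): Lowest point of the catch at the strip's lowest setting: a steel roller, 8 mm thick, free to turn, along y, 6 mm behind the face in the gap under the lower slat; underside 47.5 mm below the groove's lower edge (shifts with it). A damped spring pushes it down, 3 N at rest, about 4.5 N when lifted 2.5 mm by the bead. Below it a soft rubber buffer meets the bin's foot.
- bin_handle (a point): Loose open grey plastic bin, 0.12-0.21 kg, 90 mm deep (x), 94 wide (y), rim 64 high, upright on the bench. This point: middle of its upright central handle wall, 14 mm thick (y), 66 long (x), rising 31 mm above the rim; point 80 mm above the bin's underside, 15 mm below the handle's top. Axes: x to the bin's front, -x to its back with the lip (goes against the rack), z up.
- bin_neck (a point): Where the underside of the bin's neck meets the back wall's outer face: 45 mm behind and 20 mm below bin_handle. The neck, 4 mm thick, 50 wide (y), runs 10 mm back from here, level with the rim; it carries the upturned lip. The back wall ends at the neck's top. Hung, this point lies on the groove's lower edge at the face.
- bin_lip (a point): Middle of the top edge of the bin's upturned lip: 53 mm behind and 4 mm above bin_handle. The lip is 4 mm thick, 50 wide (y), 24 tall measured from the neck's underside; 6 mm free between it and the plane of the back wall. Hung, it stands behind the upper slat. Axes as bin_handle.
- bin_bead (a point): Middle of the round bead (6 mm thick, 40 mm wide) on a tab near the foot of the bin's back wall, 11 mm behind the wall, 48 mm below bin_neck. Hung, it has snapped under and behind the catch roller. The bin's own weight does not snap it: it rests leaning out about 0.15 rad until the top of the handle's front end is pressed down about 10 mm with some 4 to 8 N.
- bin: The same loose bin; origin at the centre of its underside, axes as bin_handle.
- tape: Bystander: black tape roll, 90 mm across, 19 mm high, flat on the bench; origin under its centre.
- driver: Bystander: screwdriver lying on the bench.
- mallet: Bystander: hammer lying on the bench.
- jar: Bystander: small jar, 56 mm across, 80 mm high; origin under its centre.
- carton: Bystander: cardboard carton 90 x 60 x 50 mm; origin under its centre.
- wrench: Bystander: wrench lying on the bench.
- socket: Bystander: upright steel socket, 32 mm across, 35 mm high; origin under its centre.
Mind the look-alikes: they are no part of the job. Of the things that look like the bin, the larger one is meant.

How it is judged:
On the way:
1. the bin's lip is in the rack's groove while the bin is still tilted (more than 12 degrees) (x of bin_lip in the frame of rack below -0.007 m and z of bin_lip in the frame of rack between 0.101 and 0.165 m and angle between the z axis of bin_handle and the z axis of rack, either way round above 0.21 rad), for 0.05 s.
At the end, for the whole second after the job is handed in: The bin hangs released and at rest between the two small bins (within 65 mm of the middle), handle point 122 to 162 mm up, lip 5 to 14 mm behind the face behind the upper slat, upright to within 0.09 rad: snapped past the catch (unsnapped it leans about 0.15 rad) (x of bin_lip in the frame of rack between -0.014 and -0.005 m and angle between the z axis of bin_handle and the z axis of rack, either way round below 0.09 rad and y of bin_handle in the frame of rack between -0.065 and 0.065 m and z of bin_handle in the frame of rack between 0.122 and 0.162 m and linear speed of bin below 0.01 m/s); the robot touches nothing.
It fails at once if the bin is forced or slammed against the rack (more than 60 N, added over all the places where they touch) (contact force between bin and rack above 60 N).
It fails at once if another thing on the bench is moved by more than 30 mm (distance of any of tape, driver, mallet, jar, carton, wrench, socket from where it was at the start of the episode above 0.03 m).
It also fails if it takes over 72 s, if anything falls off the work surface, if the arm or the gripper's body presses on something with over 40 N, if the wrist force passes 120 N, or if a joint passes its speed limit or range.

## Working session

There is one attempt and no reset: what is moved stays moved. The work goes in short steps, Python scripts to look and compute and a shell command to move; the robot and the scene stay as the last step left them, time stands still between calls to the robot, and variables do not carry over. Pictures are saved under pics/ and viewed, at most 10 in all, crops included, and the job is handed in when it is done.

```bash
mkdir -p pics
cat > h.py <<'E'
import numpy as np, cv2
from workcell import ctrl, optics, nets
from scipy.spatial.transform import Rotation as R
def proj(P,c):
    P=np.atleast_2d(P).astype(float); T=np.linalg.inv(c['pose']); q=P@T[:3,:3].T+T[:3,3]
    u=q@np.array(c['camera_matrix']).T; return u[:,:2]/u[:,2:]
def plane(px,c,z):
    K=np.array(c['camera_matrix']);T=np.array(c['pose']);d=T[:3,:3]@np.linalg.solve(K,[px[0],px[1],1.]);o=T[:3,3]
    return o+d*(z-o[2])/d[2]
E
python3 - <<'E'
from h import *
s=ctrl.state();print(s)
for n in ["scene","side"]:
    im=optics.read_camera(n);cv2.imwrite(f"pics/{n}0.png",im[:,:,::-1])
    c=optics.get_calibration(n);print(n,np.round(c['camera_matrix'],1).tolist(),np.round(c['pose'],3).tolist())
    for l in ["bin_handle","bin","rack","rack_top","tape","jar","carton","socket"]:
        print(l,[(np.round(d['at']).tolist(),round(d['confidence'],2)) for d in nets.search_frame(n,l)])
E
```

```text
{'t': 0.0, 'q': array([-1.34204249e-01,  3.26949626e-01, -1.93586265e-01,  1.05200154e+00,
       -2.77152250e-05,  1.43661007e+00]), 'joint_vel': array([ 4.19986535e-05, -3.95159411e-04,  1.45528321e-03,  5.22125297e-04,
       -4.62177562e-04, -1.28534551e-03]), 'tau': array([-1.24197268e-03, -4.43398941e+01,  2.62443137e+01,  1.56443648e-02,
       -1.97191571e-04, -6.55614656e-06]), 'ee_pos': array([5.49414882e-01, 7.96245118e-05, 2.30497806e-01]), 'orientation': array([-2.22049377e+00, -2.22045388e+00,  1.69164068e-03]), 'force': array([-0.73618301,  0.00626281,  0.15564854]), 'wrist_torque': array([-0.01371393, -0.05038442,  0.02319798]), 'grasp_force': 0.0, 'grip_width': 0.08571328226255205}
scene [[387.4, 0.0, 316.9], [0.0, 387.4, 195.7], [0.0, 0.0, 1.0]] [[-0.886, 0.284, -0.367, 1.087], [0.464, 0.551, -0.694, 0.827], [0.005, -0.785, -0.62, 0.865], [0.0, 0.0, 0.0, 1.0]]
bin_handle [([299.0, 203.0], 0.64)]
bin [([297.0, 203.0], 0.84), ([329.0, 237.0], 0.55)]
rack [([364.0, 186.0], 0.64), ([297.0, 203.0], 0.56), ([257.0, 229.0], 0.37)]
rack_top [([367.0, 188.0], 0.78)]
tape [([304.0, 280.0], 0.98), ([298.0, 202.0], 0.73), ([279.0, 165.0], 0.58)]
jar [([366.0, 314.0], 0.95), ([368.0, 186.0], 0.34)]
carton [([430.0, 298.0], 0.88)]
socket [([257.0, 192.0], 0.59), ([271.0, 181.0], 0.48)]
side [[406.1, 0.0, 326.8], [0.0, 406.1, 196.3], [0.0, 0.0, 1.0]] [[0.892, -0.279, 0.357, 0.272], [-0.452, -0.581, 0.677, -0.759], [0.019, -0.765, -0.644, 0.776], [0.0, 0.0, 0.0, 1.0]]
bin_handle [([307.0, 190.0], 0.91), ([343.0, 223.0], 0.58)]
bin [([306.0, 189.0], 0.89), ([342.0, 222.0], 0.6), ([391.0, 336.0], 0.16)]
rack [([261.0, 250.0], 0.68)]
rack_top [([262.0, 255.0], 0.91)]
tape [([336.0, 170.0], 0.7), ([341.0, 224.0], 0.37)]
jar [([287.0, 135.0], 0.63)]
carton [([401.0, 254.0], 0.75), ([237.0, 144.0], 0.61)]
socket [([400.0, 255.0], 0.46)]
```

View pics/scene0.png

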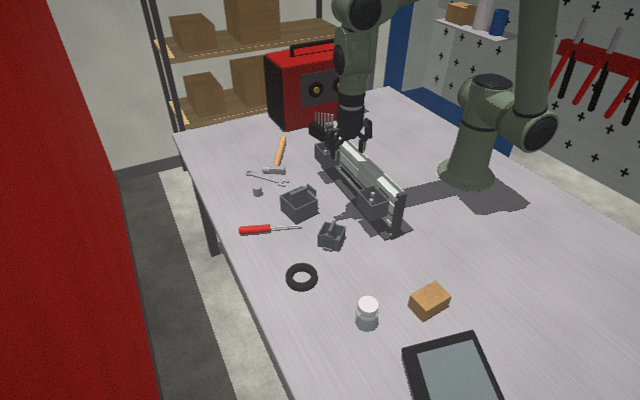

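View pics/side0.png

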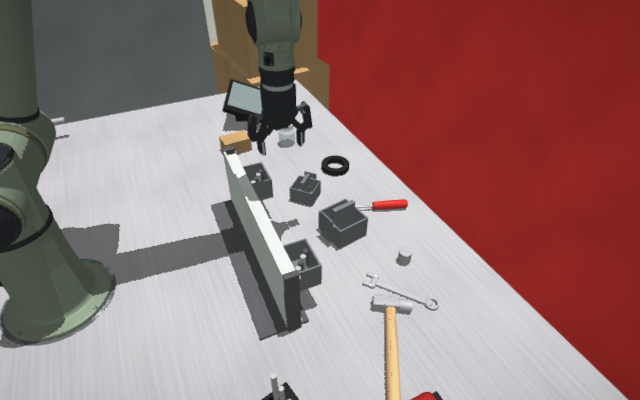

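Candidates: the larger bin at scene (299,203) / side (343,223), and the smaller one at scene (331,236) / side (306,189). The larger fits the description. The next crops should confirm it.

Run:
```python
from h import *
a=cv2.imread("pics/scene0.png")[130:250,250:410];b=cv2.imread("pics/side0.png")[140:340,210:380]
a=cv2.resize(a,None,fx=5,fy=5,interpolation=cv2.INTER_CUBIC);cv2.imwrite("pics/a.png",a)
b=cv2.resize(b,None,fx=3,fy=3,interpolation=cv2.INTER_CUBIC);cv2.imwrite("pics/b.png",b)
cs,cd=[optics.get_calibration(n) for n in("scene","side")]
print(plane([299,203],cs,.05),plane([343,223],cd,.05),plane([331,236],cs,.04),plane([306,189],cd,.04))
```

```text
[ 0.6758936  -0.07682213  0.05      ] [ 0.66406212 -0.10929191  0.05      ] [0.65275462 0.09908669 0.04      ] [0.64112717 0.06943264 0.04      ]
```

View pics/a.png

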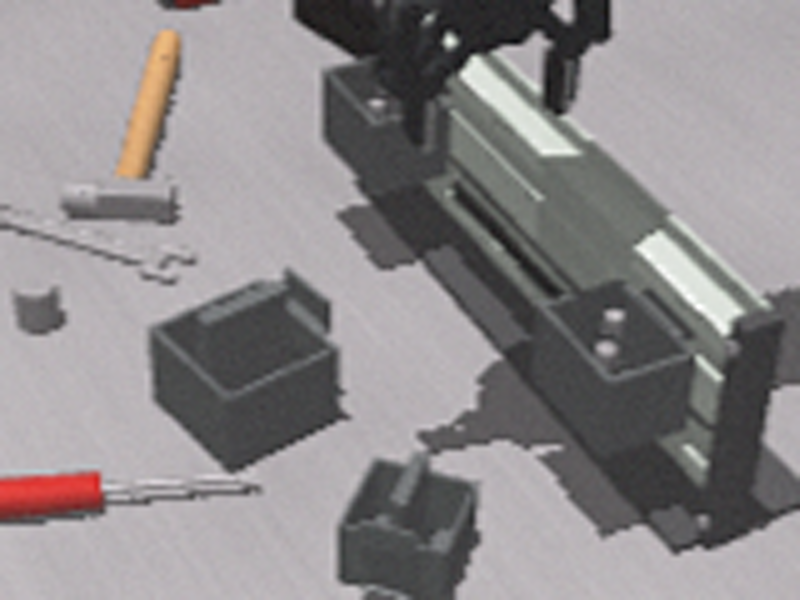

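View pics/b.png

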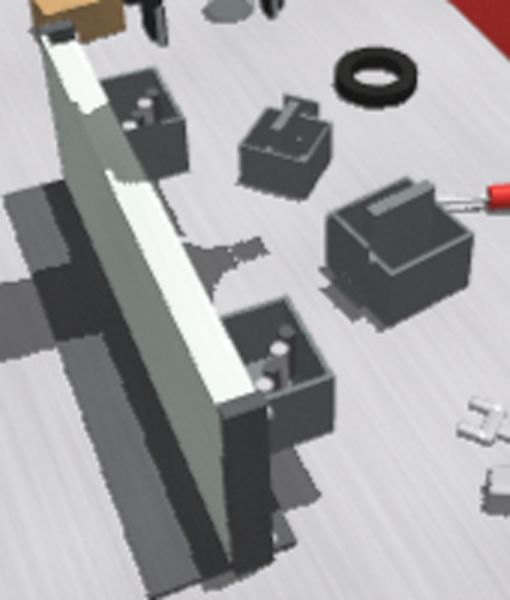

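The scene crop shows the larger bin's rim around (235–340, 280–400) with its lip at (310,300), facing the rack. The smaller bin at (405,520) is the look-alike. The side crop agrees, with the larger bin at (400,240). I'll lift the arm for a wrist view.

```bash
python3 -m pendant '[[0,-0.013,0.012,-0.04,0,0,0],[0,-0.026,0.024,-0.08,0,0,0],[0,-0.039,0.036,-0.12,0,0,0],[0,-0.05,0.05,-0.15,0,0,0],[0,-0.05,0.05,-0.15,0,0,0]]'
python3 - <<'E'
from h import *
s=ctrl.state();print(s['ee_pos'],s['orientation'])
c=optics.get_calibration("wrist");im=optics.read_camera("wrist");cv2.imwrite("pics/w1.png",im[:,:,::-1])
np.savez("w1.npz",K=c['camera_matrix'],T=c['pose']);print(np.round(c['pose'],4),c['camera_matrix'])
for l in ["bin_handle","bin_lip","bin_neck","bin","rack_top","groove"]:
        print(l,[(np.round(d['at']).tolist(),round(d['confidence'],2)) for d in nets.search_frame("wrist",l)])
E
```

```text
t: 1.52
ee_pos: [0.6017, -0.051, 0.3834]
orientation: [2.22, 2.217, 0.004]
force: [0.4, -0.1, 0.0]
grip_width: 0.0855
grasp_force: 0.0
[ 0.60168336 -0.05098364  0.38338881] [2.21983418 2.21748255 0.00386595]
[[ 1.     -0.0027  0.0042  0.601 ]
 [-0.0015 -0.9625 -0.2712  0.017 ]
 [ 0.0048  0.2712 -0.9625  0.5269]
 [ 0.      0.      0.      1.    ]] [[324.2113075    0.         319.20433263]
 [  0.         324.2113075  202.33167862]
 [  0.           0.           1.        ]]
bin_handle [([350.0, 58.0], 0.96), ([362.0, 183.0], 0.74), ([214.0, 133.0], 0.41)]
bin_lip [([362.0, 182.0], 0.86), ([352.0, 59.0], 0.83)]
bin_neck [([362.0, 182.0], 0.8), ([352.0, 60.0], 0.74)]
bin [([352.0, 63.0], 0.77), ([364.0, 188.0], 0.7)]
rack_top [([215.0, 136.0], 0.69)]
groove [([213.0, 133.0], 0.7), ([462.0, 164.0], 0.29)]
```

View pics/w1.png

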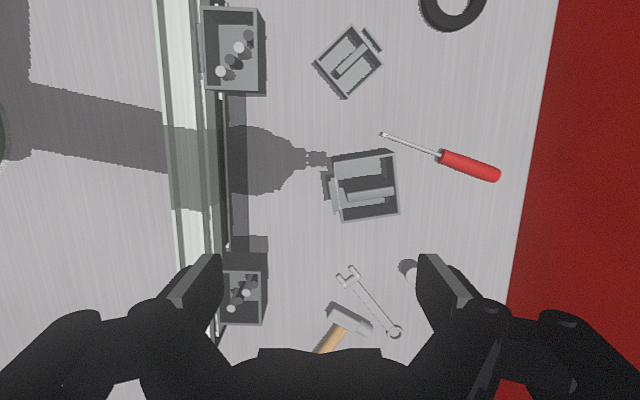

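The wrist view shows the bin at about (366,186) with its lip at x≈330 on the left, towards the rack, and its handle running (348,194)–(393,189). The small rack bins are at (234,50) and (245,297). The look-alike is at (348,62). I'll enlarge for edges.

Run:
```python
from h import *
a=cv2.imread("pics/w1.png");f=lambda x0,y0,w,h,k:cv2.resize(a[y0:y0+h,x0:x0+w],(w*k,h*k),interpolation=cv2.INTER_CUBIC)
o=np.zeros((600,800,3),np.uint8)
o[:600,:400]=np.vstack([f(315,140,100,90,4),f(190,255,100,60,4)])   # bin ; lower small bin
o[:440,400:]=f(180,0,100,110,4)
o[440:,400:]=f(150,110,100,40,4)
cv2.imwrite("pics/w1c.png",o)
```

```text
(no output)
```

View pics/w1c.png

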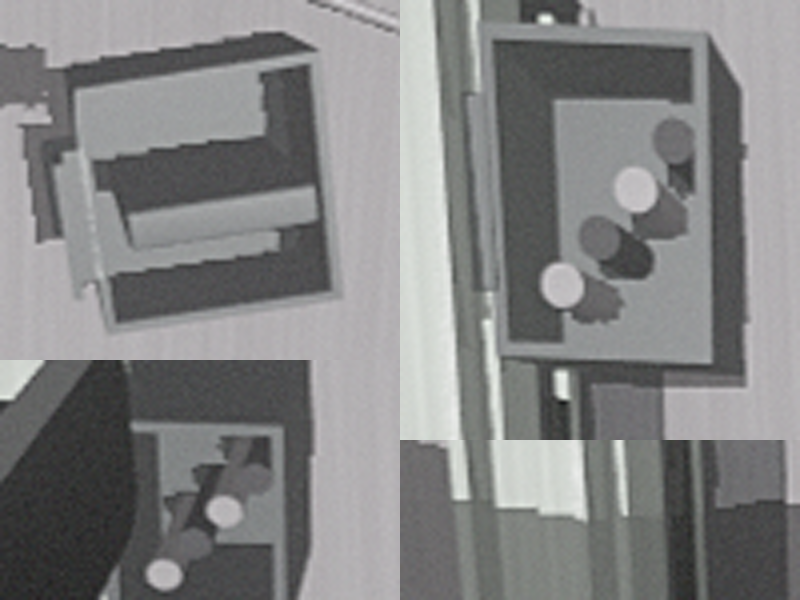

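```bash
cat > fit.py <<'E'
from h import *
from scipy.optimize import least_squares
d=np.load("w1.npz");c=dict(camera_matrix=d['K'],pose=d['T'])
def tf(p,P):
    co,si=np.cos(p[2]),np.sin(p[2]);P=np.array(P,float)
    return np.c_[p[0]+co*P[:,0]-si*P[:,1],p[1]+si*P[:,0]+co*P[:,1],P[:,2]]
M=[[-45,47,64],[45,47,64],[45,-47,64],[-45,-47,64],[-33,7,95],[33,7,95],[-33,-7,95],[33,-7,95],[-55,25,84],[-55,-25,84]]
M=np.array(M)/1000
px=np.array([[333.75,163],[394.5,153.5],[400,214],[341.3,222.5],[347.5,193],[393.75,186.25],[348.75,202],[394.5,195],[328.75,178],[335,214.5]])
r=least_squares(lambda p:(proj(tf(p,M),c)-px).ravel(),[.66,-.1,.1],loss='soft_l1')
print("bin",r.x,np.round((proj(tf(r.x,M),c)-px),1).tolist())
def N(h):return np.array([[0,.1995,.104+h],[.062,.1995,.104+h],[.062,.1145,.104+h],[0,.1145,.104+h],[.062,-.1145,.104+h]])
pn=np.array([[201.25,6.25],[257.5,8.25],[258.25,90.5],[205.75,89],[260.75,271.25]])
r=least_squares(lambda p:(proj(tf(p,N(p[3])),c)-pn).ravel(),[.5,0,0,.02])
print("rack",r.x,np.round((proj(tf(r.x,N(r.x[3])),c)-pn),1).tolist())
for n in("scene","side"):
    cc=optics.get_calibration(n);print(n,np.round(proj(tf(r.x,[[0,-.23,.178],[-.024,-.23,.178],[0,.23,.178],[0,.23,0],[0,-.23,0]]),cc)).tolist())
E
python3 fit.py
```

```text
bin [ 0.67426946 -0.09303505  0.14485356] [[-0.7, -1.2], [1.2, -1.0], [0.8, 0.7], [0.1, 0.6], [-0.9, -0.4], [0.8, -0.6], [-0.9, 0.3], [0.9, 0.5], [-0.1, 2.5], [-1.5, -0.2]]
rack [ 0.46681007 -0.07276818 -0.04043597  0.02747343] [[-0.7, -0.4], [0.6, 0.2], [0.7, 0.7], [-0.7, -0.0], [0.1, -0.6]]
scene [[325.0, 125.0], [331.0, 124.0], [396.0, 194.0], [388.0, 239.0], [324.0, 165.0]]
side [[299.0, 272.0], [287.0, 276.0], [235.0, 147.0], [243.0, 198.0], [301.0, 325.0]]
```

```bash
python3 -m pendant '[[1,-0.004,-0.037,0.03,0,0,0],[1,-0.010,-0.074,0.06,0,0,0],[1,-0.016,-0.111,0.09,0,0,0],[1,-0.021,-0.147,0.13,0,0,0],[1,-0.021,-0.147,0.17,0,0,0],[1,-0.021,-0.147,0.20,0,0,0],[1,-0.021,-0.147,0.20,0,0,0],[1,-0.021,-0.147,0.20,0,0,0]]' 40; python3 -m pendant '[[1,0,0,0.003,0,0,0],[1,0,0,0.006,0,0,0],[1,0,0,0.009,0,0,0],[1,0,0,0.009,0,0,0]]'
```

```text
t: 2.88
ee_pos: [0.4535, -0.071, 0.1822]
orientation: [2.221, 2.221, 0.001]
force: [-0.7, -0.1, 1.3]
grip_width: -0.0001
grasp_force: 0.0
t: 3.38
ee_pos: [0.4528, -0.0709, 0.1721]
orientation: [-2.221, -2.221, 0.0]
force: [-0.8, 0.7, 0.5]
grip_width: 0.0004
grasp_force: 0.0
```

```bash
for i in 1; do python3 -m pendant '[[1,0,0,0.002,0,0,0],[1,0,0,0.004,0,0,0],[1,0,0,0.004,0,0,0]]'|egrep 'ee|^force'; done;  python3 -m pendant '[[1,0,0,0.002,0,0,0],[1,0,0,0.003,0,0,0],[1,0,0,0.003,0,0,0]]'|egrep 'ee|^force'
```

```text
ee_pos: [0.4529, -0.0709, 0.1681]
force: [0.7, 0.3, -0.2]
ee_pos: [0.453, -0.071, 0.1652]
force: [-0.3, 0.2, -0.5]
```

```bash
python3 -m pendant '[[1,0,0,0.002,0,0,0],[1,0,0,0.003,0,0,0],[1,0,0,0.003,0,0,0]]'|egrep 'ee|^force'
```

```text
ee_pos: [0.4536, -0.0711, 0.1629]
force: [-0.9, -0.1, 4.2]
```

```bash
python3 -m pendant '[[1,0,0,0.0015,0,0,0],[1,0,0,0.002,0,0,0],[1,0,0,0.002,0,0,0]]'|egrep 'ee|^force'
```

```text
ee_pos: [0.4536, -0.0711, 0.1628]
force: [-5.7, 1.7, 23.5]
```

Contact at z≈0.163 means the strip is about 29 mm up, so the groove's lower edge is at 0.129. Next: over to the bin, turning to match the handle.

```bash
python3 -m pendant '[[1,0,0,-0.04,0,0,0],[0.5,0,0.02,-0.08,0,0,-0.17],[0.5,-0.003,0.06,-0.1,0,0,-0.34],[0.5,-0.006,0.1,-0.1,0,0,-0.52],[0.5,-0.01,0.14,-0.1,0,0,-0.69],[0.5,-0.014,0.18,-0.1,0,0,-0.86],[0.5,-0.018,0.21,-0.1,0,0,-1.04],[0.5,-0.021,0.226,-0.1,0,0,-1.2]]' ; python3 -m pendant '[[0.5,0,0,0,0,0,-0.17],[0.5,0,0,0,0,0,-0.35],[0.5,0,0,0,0,0,-0.51],[0.5,0,0,0,0,0,-0.51],[0.5,0,0,0,0,0,-0.51]]'
python3 - <<'E'
from h import *
s=ctrl.state();print(s['q'],R.from_rotvec(s['orientation']).as_matrix().round(3))
c=optics.get_calibration("wrist");im=optics.read_camera("wrist");cv2.imwrite("pics/w2.png",im[:,:,::-1])
np.savez("w2.npz",K=c['camera_matrix'],T=c['pose'])
E
```

```text
t: 5.88
ee_pos: [0.6801, -0.0921, 0.2592]
orientation: [-0.57, -3.088, -0.0]
force: [0.1, -0.9, -0.6]
grip_width: 0.0428
grasp_force: 0.0
t: 6.5
ee_pos: [0.6789, -0.092, 0.26]
orientation: [0.215, -3.134, -0.0]
force: [-1.2, -0.3, 0.7]
grip_width: 0.0427
grasp_force: 0.0
[-2.42293561e-01  5.77078286e-01  2.74764447e-01  1.26894361e+00
 -3.65072526e-05 -3.79220880e-01] [[-0.991 -0.136 -0.   ]
 [-0.136  0.991  0.   ]
 [ 0.     0.    -1.   ]]
```

View pics/w2.png

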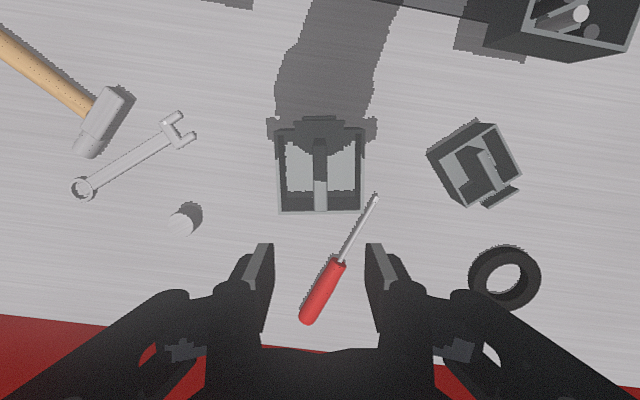

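The handle, at column 320, is centred between the fingers (columns 270–370) and parallel to them. Going down and gripping.

```bash
python3 -m pendant '[[0.5,0,0,0.04,0,0,0],[0.5,0,0,0.08,0,0,0],[0.5,0,0,0.12,0,0,0],[0.5,0,0,0.16,0,0,0],[0.5,0,0,0.18,0,0,0],[0.5,0,0,0.192,0,0,0],[0.5,0,0,0.192,0,0,0]]' 40; python3 -m pendant '[[1,0,0,0,0,0,0],[1,0,0,0,0,0,0],[1,0,0,0,0,0,0],[1,0,0,0,0,0,0]]' 40
```

```text
t: 7.42
ee_pos: [0.6787, -0.0919, 0.0677]
orientation: [0.218, -3.133, -0.0]
force: [-0.3, 0.2, 0.2]
grip_width: 0.0428
grasp_force: 0.0
t: 7.92
ee_pos: [0.6798, -0.0919, 0.0695]
orientation: [-0.219, 3.132, -0.0]
force: [0.5, 0.8, 5.1]
grip_width: 0.0132
grasp_force: 43.3
```

```bash
cat > plan.py <<'E'
import numpy as np
from scipy.sparse import coo_matrix
from scipy.sparse.csgraph import dijkstra
L=lambda a,b,n:np.linspace(a,b,n)
def seg(p,q):n=int(np.hypot(*(np.array(q)-p)))+2;return np.linspace(p,q,n)
bin_=[(-10,0),(0,0),(0,-60),(2,-60),(2,4),(-6,4),(-6,24),(-10,24),(-10,0)]
B=np.vstack([seg(a,b) for a,b in zip(bin_,bin_[1:])]+[seg((8,82),(93,82)),seg((8,82),(8,150)),seg((-33+45,4),(12,35))]
  +[np.c_[-11+3*np.cos(L(0,6.2,12)),-48+3*np.sin(L(0,6.2,12))]])
boxes=[(-4,0,18,34),(-4,0,-36,0),(-26,-4,30,34),(-30,-26,-130,34)]   # x0,x1,z0,z1
def rot(P,t):c,s=np.cos(t),np.sin(t);return np.c_[P[:,0]*c-P[:,1]*s,P[:,0]*s+P[:,1]*c]
nx=np.arange(-6,70,1.);nz=np.arange(-30,31,1.);th=np.arange(.15,1.16,.05)
C=np.zeros((len(th),len(nx),len(nz)))
for k,t in enumerate(th):
    P=rot(B,t);X=P[:,0][None,None]+nx[:,None,None];Z=P[:,1][None,None]+nz[None,:,None]
    d=np.hypot(X+6,Z+43.5)-4
    for a,b,e,f in boxes:
        dx=np.maximum(a-X,X-b);dz=np.maximum(e-Z,Z-f)
        d=np.minimum(d,np.hypot(np.maximum(dx,0),np.maximum(dz,0))+np.minimum(np.maximum(dx,dz),0))
    C[k]=d.min(-1)
C=np.minimum(C,6)
sh=C.shape;idx=np.arange(C.size).reshape(sh);r=[];c=[];w=[]
for o in [(1,0,0),(0,1,0),(0,0,1),(0,1,1),(0,1,-1),(1,1,0),(1,-1,0),(1,0,1),(1,0,-1)]:
    sl=lambda o,s:tuple(slice(max(0,s*v),n+min(0,s*v)) for v,n in zip(o,sh))
    a,b=idx[sl(o,1)],idx[sl(o,-1)];m=(C.flat[a]>.3)&(C.flat[b]>.3);a,b=a[m],b[m]
    r+=list(a);c+=list(b);w+=list((.3+np.linalg.norm(o))/np.minimum(C.flat[a],C.flat[b])**2)
G=coo_matrix((w,(r,c)),(C.size,)*2).tocsr()
# goal: theta .2, best clearance
k=1;g=np.unravel_index(C[k][(nx>=-2)&(nx<=6)].argmax(),(((nx>=-2)&(nx<=6)).sum(),len(nz)))
gi=idx[k,np.where(nx>=-2)[0][0]+g[0],g[1]]
D,pr=dijkstra(G,False,gi,return_predecessors=True)
Dx=np.where(nx[None,:,None]>=66,D.reshape(sh),np.inf)
i=Dx.argmin();print("cost",D[i])
path=[]
while i>=0: path.append(np.unravel_index(i,sh));i=pr[i]
last=None
for p in path[::1]:print(round(th[p[0]],2),nx[p[1]],nz[p[2]],round(C[p],1),end=' | ')
E
python3 plan.py
```

```text
cost 9.119536193727637
0.7 66.0 -2.0 6.0 | 0.7 65.0 -2.0 6.0 | 0.7 64.0 -2.0 6.0 | 0.7 63.0 -2.0 6.0 | 0.7 62.0 -2.0 6.0 | 0.7 61.0 -2.0 6.0 | 0.7 60.0 -2.0 6.0 | 0.7 59.0 -2.0 6.0 | 0.7 58.0 -2.0 6.0 | 0.7 57.0 -2.0 6.0 | 0.7 56.0 -2.0 6.0 | 0.7 55.0 -2.0 6.0 | 0.7 54.0 -2.0 6.0 | 0.7 53.0 -2.0 6.0 | 0.7 52.0 -2.0 6.0 | 0.7 51.0 -2.0 6.0 | 0.7 50.0 -2.0 6.0 | 0.7 49.0 -2.0 6.0 | 0.7 48.0 -2.0 6.0 | 0.7 47.0 -2.0 6.0 | 0.7 46.0 -2.0 6.0 | 0.7 45.0 -2.0 6.0 | 0.7 44.0 -2.0 6.0 | 0.7 43.0 -2.0 6.0 | 0.7 42.0 -2.0 6.0 | 0.7 41.0 -2.0 6.0 | 0.7 40.0 -2.0 6.0 | 0.7 39.0 -2.0 6.0 | 0.7 38.0 -2.0 6.0 | 0.7 37.0 -2.0 6.0 | 0.7 36.0 -2.0 6.0 | 0.7 35.0 -2.0 6.0 | 0.7 34.0 -2.0 6.0 | 0.7 33.0 -2.0 6.0 | 0.7 32.0 -2.0 6.0 | 0.7 31.0 -2.0 6.0 | 0.7 30.0 -2.0 6.0 | 0.7 29.0 -2.0 6.0 | 0.7 28.0 -2.0 6.0 | 0.7 27.0 -2.0 6.0 | 0.7 26.0 -2.0 6.0 | 0.7 25.0 -2.0 6.0 | 0.7 24.0 -2.0 6.0 | 0.7 23.0 -2.0 6.0 | 0.7 22.0 -2.0 5.5 | 0.7 21.0 -2.0 4.8 | 0.7 20.0 -1.0 4.5 | 0.7 19.0 -1.0 3.9 | 0.7 18.0 0.0 3.5 | 0.7 17.0 0.0 3.0 | 0.7 16.0 1.0 2.5 | 0.7 15.0 2.0 1.8 | 0.7 14.0 3.0 1.9 | 0.7 13.0 4.0 2.1 | 0.7 12.0 5.0 2.1 | 0.7 11.0 6.0 2.3 | 0.7 10.0 7.0 2.2 | 0.7 9.0 8.0 2.1 | 0.65 8.0 8.0 1.9 | 0.6 7.0 8.0 2.4 | 0.55 6.0 8.0 2.7 | 0.5 5.0 8.0 2.9 | 0.5 4.0 8.0 3.1 | 0.45 3.0 8.0 3.0 | 0.4 3.0 7.0 3.2 | 0.35 3.0 6.0 3.3 | 0.3 3.0 5.0 2.7 | 0.25 3.0 4.0 2.2 | 0.2 3.0 3.0 1.3 |
```

```bash
python3 -m pendant '[[1,0,0,-0.03,0,0,0],[1,0.01,0,-0.07,0,0,0],[1,0.02,0,-0.11,0,0,0],[1,0.02,0,-0.15,0,0,0],[1,0.02,0,-0.15,0,0,0]]'
```

```text
t: 8.55
ee_pos: [0.661, -0.0955, 0.2218]
orientation: [-0.218, 3.128, -0.004]
force: [0.4, -0.4, -2.5]
grip_width: 0.0134
grasp_force: 42.4
```

```bash
cat >> h.py <<'E'
RK=np.array([0.4668,-0.0728,-0.0404]); GZ=0.129; OFF=np.array([.0506,0,.0085])
def target(nx,nz,th,ny=0.,dx=0.,dz=0.):
    Rr=R.from_euler('z',RK[2]); Rb=Rr*R.from_euler('y',-th)   # bin axes in world
    N=np.r_[RK[:2],GZ]+Rr.apply([nx/1000+dx,ny/1000,nz/1000+dz])
    return N+Rb.apply(OFF), Rb*R.from_matrix(np.diag([-1.,1,-1]))
def rel(nx,nz,th,**k):
    p,Rt=target(nx,nz,th,**k);s=ctrl.state();R0=R.from_rotvec(s['orientation'])
    return np.r_[R0.inv().apply(p-s['ee_pos']),(R0.inv()*Rt).as_rotvec()].round(4).tolist()
def cur():
    s=ctrl.state();Rt=R.from_rotvec(s['orientation']);Rr=R.from_euler('z',RK[2])
    Rb=Rt*R.from_matrix(np.diag([-1.,1,-1]));N=s['ee_pos']-Rb.apply(OFF)
    e=(Rr.inv()*Rb).as_rotvec();n=Rr.inv().apply(N-np.r_[RK[:2],GZ])*1000
    print("N_rack mm",n.round(1),"rotv",e.round(3),"F rack",Rr.inv().apply(s['force']).round(1),"w",round(s['grip_width'],4))
E
python3 - <<'E'
from h import *
cur();print(rel(100,10,.7));print(rel(60,10,.7))
E
```

```text
N_rack mm [145.2 -23.9  84. ] rotv [-0.002 -0.006  0.179] F rack [ 0.4 -0.4 -2.5] w 0.0134
[0.0584, 0.0257, 0.0433, 0.0606, -0.6922, 0.1727]
[0.0977, 0.0328, 0.043, 0.0606, -0.6922, 0.1727]
```

```bash
python3 -m pendant '[[1,0.012,0.004,0.005,0.012,-0.14,0.035],[1,0.024,0.008,0.01,0.024,-0.28,0.07],[1,0.036,0.012,0.016,0.036,-0.41,0.10],[1,0.05,0.018,0.022,0.05,-0.55,0.14],[1,0.07,0.026,0.03,0.06,-0.692,0.173],[1,0.085,0.033,0.038,0.061,-0.692,0.173],[1,0.098,0.033,0.043,0.061,-0.692,0.173],[1,0.098,0.033,0.043,0.061,-0.692,0.173]]'
python3 - <<'E'
from h import *
cur();print(ctrl.state()['q'].round(2))
c=optics.get_calibration("wrist");im=optics.read_camera("wrist");cv2.imwrite("pics/w3.png",im[:,:,::-1])
print(rel(30,10,.7))
E
```

```text
t: 9.55
ee_pos: [0.5569, -0.076, 0.1744]
orientation: [0.052, 2.449, -0.016]
force: [0.5, 0.9, -1.7]
grip_width: 0.0132
grasp_force: 42.3
N_rack mm [56.6  0.6  6.6] rotv [ 0.001 -0.692 -0.002] F rack [ 0.4  0.9 -1.7] w 0.0132
[-0.39  0.07 -1.   -0.16  0.22 -0.27]
[0.0203, -0.0001, -0.0201, 0.0003, -0.0058, -0.0013]
```

View pics/w3.png

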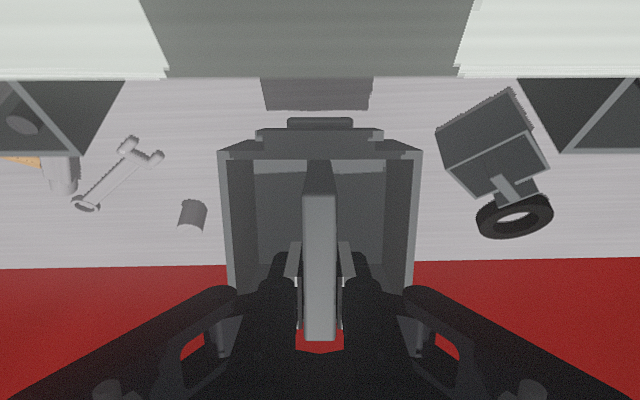

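The wrist view shows the bin square and centred under the rack's free place: lip at (320,135), small bins at either side with edges at x≈83 and x≈558. Approaching the upper slat for a gentle touch to find the face.

```bash
python3 -m pendant '[[1,0.005,0,-0.005,0,0,0],[1,0.01,0,-0.01,0,0,0],[1,0.015,0,-0.015,0,0,0],[1,0.02,0,-0.02,0,-0.006,0],[1,0.02,0,-0.02,0,-0.006,0],[1,0.02,0,-0.02,0,-0.006,0]]' >/dev/null
python3 -c "
from h import *
cur();print(rel(27,10,.7))"
```

```text
N_rack mm [29.7  0.7 10.1] rotv [ 0.001 -0.7   -0.001] F rack [-0.9 -0.8 -2.3] w 0.0133
[0.0021, -0.0007, -0.0017, 0.0007, 0.0004, -0.001]
```

```bash
python3 -m pendant '[[1,0.0012,0,-0.001,0,0,0],[1,0.0023,0,-0.0019,0,0,0],[1,0.0031,0,-0.0026,0,0,0],[1,0.0031,0,-0.0026,0,0,0]]' >/dev/null
python3 -c "
from h import *
cur()"
```

```text
N_rack mm [25.3  0.9  9.7] rotv [ 0.001 -0.7   -0.001] F rack [-0.2  0.5 -3.1] w 0.0131
```

```bash
python3 -m pendant '[[1,0.0008,0,-0.0007,0,0,0],[1,0.0015,0,-0.0013,0,0,0],[1,0.0015,0,-0.0013,0,0,0]]' >/dev/null
python3 -c "
from h import *
cur()"
```

```text
N_rack mm [23.3  0.8  9.8] rotv [ 0.001 -0.7   -0.001] F rack [ 0.9 -0.5 -1. ] w 0.0133
```

```bash
python3 -m pendant '[[1,0.0008,0,-0.0006,0,0,0],[1,0.0008,0,-0.0006,0,0,0]]' >/dev/null
python3 -c "
from h import *
cur()"
```

```text
N_rack mm [22.3  0.9  9.7] rotv [ 0.001 -0.7   -0.001] F rack [ 1.   1.2 -1.6] w 0.0131
```

```bash
python3 -m pendant '[[1,0.0008,0,-0.0006,0,0,0],[1,0.0008,0,-0.0006,0,0,0]]' >/dev/null
python3 -c "
from h import *
cur()"
```

```text
N_rack mm [21.9  0.8 10. ] rotv [ 0.001 -0.701 -0.   ] F rack [ 2.7  0.4 -3.7] w 0.0134
```

```bash
python3 -m pendant '[[1,0.0008,0,-0.0006,0,0,0],[1,0.0008,0,-0.0006,0,0,0]]' >/dev/null
python3 -c "
from h import *
cur()"
```

```text
N_rack mm [21.6  0.7 10.5] rotv [ 0.001 -0.702  0.   ] F rack [ 5.4  0.4 -3.6] w 0.0136
```

```bash
sed -i 's/0.4668,-0.0728/0.4657,-0.0728/' h.py; python3 -m pendant '[[1,-0.004,0,0.003,0,0,0],[1,-0.007,0,0.006,0,0,0],[1,-0.002,0,0.012,0,0,0],[1,0.001,0,0.015,0,0,0],[1,0.001,0,0.015,0,0,0]]' >/dev/null
python3 -c "
from h import *
cur()
for a in [(26,-2,.7),(20,-1,.7),(15,2,.7),(12,5,.7),(9,8,.7)]:print(a,rel(*a))"
```

```text
N_rack mm [29.5  1.2 -3.6] rotv [ 0.002 -0.698 -0.001] F rack [ 0.1 -0.7 -2.3] w 0.0136
(26, -2, 0.7) [0.0017, -0.0011, -0.0036, 0.0015, -0.0023, -0.0016]
(20, -1, 0.7) [0.0056, -0.0011, -0.0082, 0.0015, -0.0023, -0.0016]
(15, 2, 0.7) [0.0075, -0.0011, -0.0137, 0.0015, -0.0023, -0.0016]
(12, 5, 0.7) [0.0079, -0.0011, -0.0179, 0.0015, -0.0023, -0.0016]
(9, 8, 0.7) [0.0083, -0.0011, -0.0221, 0.0015, -0.0023, -0.0016]
```

```bash
python3 -m pendant '[[1,0.0008,0,-0.0018,0,0,0],[1,0.0017,0,-0.0036,0,0,0],[1,0.0036,0,-0.006,0,0,0],[1,0.0056,0,-0.0082,0,0,0],[1,0.0064,0,-0.011,0,0,0],[1,0.0075,0,-0.0137,0,0,0],[1,0.0075,0,-0.0137,0,0,0]]' >/dev/null
python3 -c "
from h import *
cur()
for a in [(15,2,.7),(12,5,.7),(9,8,.7)]:print(a,rel(*a))"
```

```text
N_rack mm [15.7  0.9  3.3] rotv [ 0.001 -0.7   -0.001] F rack [ 0.6 -0.1 -0.5] w 0.0134
(15, 2, 0.7) [0.0014, -0.0008, 0.0005, 0.0008, 0.0, -0.001]
(12, 5, 0.7) [0.0018, -0.0008, -0.0037, 0.0008, 0.0, -0.001]
(9, 8, 0.7) [0.0021, -0.0008, -0.0079, 0.0008, 0.0, -0.001]
```

```bash
python3 -m pendant '[[1,0.0016,0,-0.0018,0,0,0],[1,0.0018,0,-0.0037,0,0,0],[1,0.002,0,-0.0058,0,0,0],[1,0.0021,0,-0.0079,0,0,0],[1,0.0021,0,-0.0079,0,0,0]]' >/dev/null
python3 -c "
from h import *
cur()
for a in [(7,8,.6),(5,8,.5),(3,7,.4),(3,5,.3),(3,4,.25)]:print(a,rel(*a))"
```

```text
N_rack mm [9.2 0.9 8. ] rotv [ 0.001 -0.7   -0.001] F rack [ 0.1  0.7 -1.5] w 0.0131
(7, 8, 0.6) [0.0011, -0.0008, 0.0037, 0.0009, 0.1001, -0.001]
(5, 8, 0.5) [0.0025, -0.0008, 0.0076, 0.001, 0.2001, -0.0009]
(3, 7, 0.4) [0.0051, -0.0008, 0.0122, 0.001, 0.3001, -0.0009]
(3, 5, 0.3) [0.0074, -0.0008, 0.0187, 0.0011, 0.4001, -0.0008]
(3, 4, 0.25) [0.0087, -0.0008, 0.022, 0.0011, 0.4501, -0.0008]
```

```bash
python3 -m pendant '[[1,0.0006,0,0.0018,0,0.05,0],[1,0.0011,0,0.0037,0,0.1,0],[1,0.0018,0,0.0056,0,0.15,0],[1,0.0025,0,0.0076,0,0.2,0],[1,0.0038,0,0.01,0,0.25,0],[1,0.0051,0,0.0122,0,0.3,0],[1,0.0051,0,0.0122,0,0.3,0]]' >/dev/null
python3 -c "
from h import *
cur()
for a in [(3,5,.3),(3,4,.25),(3,3,.2),(2,1,.18)]:print(a,rel(*a))"
```

```text
N_rack mm [4.3 0.7 7.1] rotv [ 0.001 -0.401  0.   ] F rack [ 0.5  0.7 -1.7] w 0.0133
(3, 5, 0.3) [0.0014, -0.0007, 0.0066, 0.0013, 0.1011, -0.0002]
(3, 4, 0.25) [0.0017, -0.0007, 0.0101, 0.0013, 0.1511, -0.0001]
(3, 3, 0.2) [0.0021, -0.0007, 0.0136, 0.0013, 0.2011, -0.0001]
(2, 1, 0.18) [0.0039, -0.0007, 0.0161, 0.0013, 0.2211, -0.0001]
```

```bash
python3 -m pendant '[[1,0.0007,0,0.0033,0,0.05,0],[1,0.0014,0,0.0066,0,0.1,0],[1,0.0017,0,0.0101,0,0.15,0],[1,0.002,0,0.012,0,0.18,0],[1,0.0021,0,0.0136,0,0.2,0],[1,0.0021,0,0.0136,0,0.2,0]]' >/dev/null
python3 -c "
from h import *
cur()
for a in [(2,1,.19),(1,0,.18)]:print(a,rel(*a))"
```

```text
N_rack mm [1.8 0.9 2.4] rotv [ 0.002 -0.2   -0.   ] F rack [ 0.3 -0.4 -2.6] w 0.0135
(2, 1, 0.19) [0.0, -0.0009, 0.0019, 0.0015, 0.0101, -0.0005]
(1, 0, 0.18) [0.0011, -0.0009, 0.0032, 0.0015, 0.0201, -0.0005]
```

```bash
python3 -m pendant '[[1,0.0003,0,0.001,0,0.005,0],[1,0.0006,0,0.002,0,0.01,0],[1,0.0006,0,0.0027,0,0.01,0],[1,0.0006,0,0.0027,0,0.01,0]]' >/dev/null
python3 -c "
from h import *
cur()"
```

```text
N_rack mm [1.8 0.9 1.1] rotv [ 0.001 -0.191 -0.   ] F rack [-2.6  0.7  7.2] w 0.0132
```

```bash
python3 -m pendant '[[1,0,0,-0.0006,0,0,0],[0.9,0,0,-0.0006,0,0,0],[0.7,0,0,-0.0006,0,0,0],[0.5,0,0,-0.0006,0,0,0],[0.5,0,0,-0.0006,0,0,0],[0.5,0,0,-0.0006,0,0,0]]' | egrep 'wid|force'; python3 -m pendant '[[0.5,0,0,-0.01,0,0,0],[0.5,0,0,-0.03,0,0,0],[0.5,0,0,-0.06,0,0,0],[0.5,0,0,-0.09,0,0,0],[0.5,0,0,-0.09,0,0,0]]'
python3 - <<'E'
from h import *
c=optics.get_calibration("wrist");im=optics.read_camera("wrist");cv2.imwrite("pics/w4.png",im[:,:,::-1])
np.savez("w4.npz",K=c['camera_matrix'],T=c['pose'])
Rr=R.from_euler('z',RK[2])
def binpt(P,nx,nz,th):return np.r_[RK[:2],GZ]+Rr.apply(np.array([nx/1000,0,nz/1000])+R.from_euler('y',-th).apply(P))
H=np.array([[.012,0,.035],[.078,0,.035],[0,.047,.004],[.09,.047,.004],[.09,-.047,.004]])
for t in(0,.15,.2):print(t,proj(binpt(H,0,0,t),c).round().tolist(),binpt(H[1:2],0,0,t))
E
```

```text
force: [0.6, 0.5, 0.4]
grip_width: 0.0428
grasp_force: 0.0
t: 17.6
ee_pos: [0.4997, -0.0739, 0.2393]
orientation: [0.06, 2.946, -0.006]
force: [-0.4, 0.4, 0.7]
grip_width: 0.0426
grasp_force: 0.0
0 [[320.0, 162.0], [320.0, 245.0], [384.0, 132.0], [375.0, 236.0], [265.0, 236.0]] [[ 0.54363635 -0.07595034  0.164     ]]
0.15 [[320.0, 155.0], [320.0, 247.0], [384.0, 131.0], [377.0, 243.0], [262.0, 243.0]] [[ 0.53753515 -0.07570372  0.17526316]]
0.2 [[320.0, 152.0], [320.0, 247.0], [384.0, 131.0], [378.0, 245.0], [261.0, 245.0]] [[ 0.53513506 -0.0756067   0.17879854]]
```

View pics/w4.png

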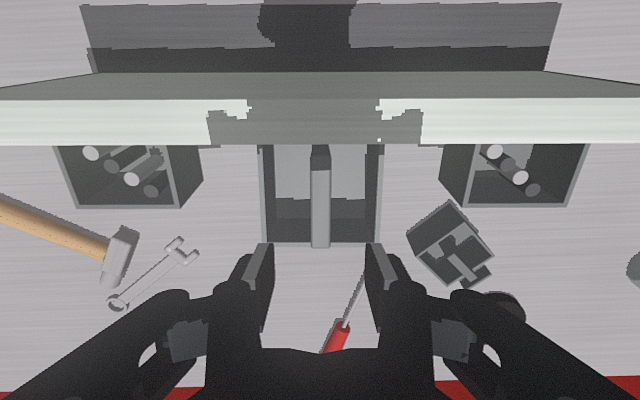

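The view shows the bin hanging, with its handle front end at (320,247) and rim corners at (262,243) and (378,243). That matches the predicted ~0.15 rad unsnapped lean. Now I'll shut the fingers, come upright and press the handle's front end.

Run:
```python
from h import *
s=ctrl.state();R0=R.from_rotvec(s['orientation']);_,Rt=target(0,0,0)
print(R0.inv().apply(np.array([.532,-.0755,.190])-s['ee_pos']).round(4),(R0.inv()*Rt).as_rotvec().round(3))
```

```text
[-0.0234 -0.0006  0.0531] [ 0.001  0.193 -0.   ]
```

```bash
python3 -m pendant '[[1,-0.012,0,0,0,0.1,0],[1,-0.0234,0,0.01,0,0.193,0],[1,-0.0234,0,0.01,0,0.193,0],[1,-0.0234,0,0.03,0,0.193,0],[1,-0.0234,0,0.045,0,0.193,0],[1,-0.0234,0,0.053,0,0.193,0],[1,-0.0234,0,0.053,0,0.193,0]]'; python3 -m pendant '[[1,0,0,0.004,0,0,0],[1,0,0,0.008,0,0,0],[1,0,0,0.011,0,0,0],[1,0,0,0.011,0,0,0]]'|egrep 'ee|^force'
```

```text
t: 18.52
ee_pos: [0.5306, -0.0745, 0.1882]
orientation: [-0.064, -3.137, -0.003]
force: [-0.8, 0.8, -1.1]
grip_width: -0.0003
grasp_force: 0.0
ee_pos: [0.5316, -0.0747, 0.1777]
force: [1.4, -0.3, 0.3]
```

Next I'll press slowly, 2 mm at a time.

```bash
python3 -m pendant '[[1,0,0,0.001,0,0,0],[1,0,0,0.002,0,0,0],[1,0,0,0.003,0,0,0],[1,0,0,0.004,0,0,0]]'|egrep 'ee|^force';python3 -m pendant '[[1,0,0,0.001,0,0,0],[1,0,0,0.002,0,0,0],[1,0,0,0.003,0,0,0]]'|egrep 'ee|^force'
```

```text
ee_pos: [0.5304, -0.0745, 0.1731]
force: [0.3, -0.0, -0.5]
ee_pos: [0.531, -0.0746, 0.1704]
force: [-0.3, 0.2, -1.2]
```

```bash
python3 -m pendant '[[1,0,0,0.001,0,0,0],[1,0,0,0.002,0,0,0],[1,0,0,0.003,0,0,0]]'|egrep 'ee|^force'
```

```text
ee_pos: [0.5311, -0.0746, 0.1675]
force: [0.2, 0.3, -0.4]
```

```bash
python3 -m pendant '[[1,0,0,0.001,0,0,0],[1,0,0,0.002,0,0,0],[1,0,0,0.003,0,0,0]]'|egrep 'ee|^force'
```

```text
ee_pos: [0.5311, -0.0746, 0.1645]
force: [-0.0, 0.5, -0.8]
```

Run:
```python
from h import *
for n in ["scene","side"]:
    im=optics.read_camera(n);globals()[n]=im[:,:,::-1]
a=cv2.resize(scene[120:230,290:420],None,fx=4,fy=4,interpolation=cv2.INTER_CUBIC)
b=cv2.resize(side[150:300,220:310],(264,440),interpolation=cv2.INTER_CUBIC)
cv2.imwrite("pics/s5.png",np.hstack([a,b]))
```

```text
(no output)
```

View pics/s5.png

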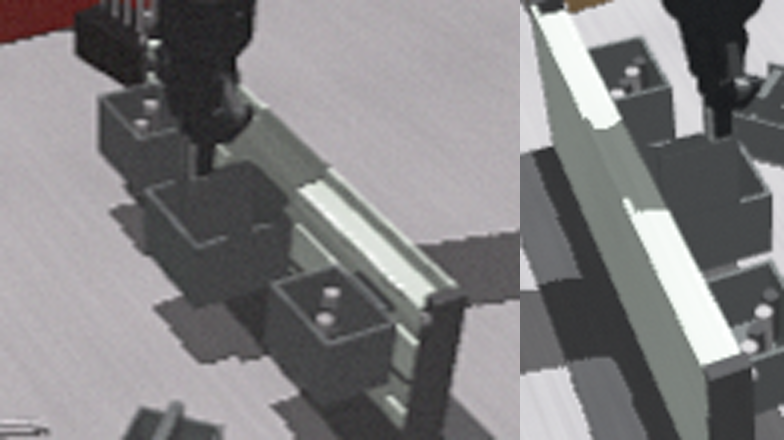

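The crop shows the shut fingertip right at the handle's top, at about (205,175) in the left half. Carrying on by touch.

```bash
python3 -m pendant '[[1,0,0,0.001,0,0,0],[1,0,0,0.002,0,0,0],[1,0,0,0.002,0,0,0]]'|egrep 'ee|^force'
python3 - <<'E'
from h import *
for n in["wrist","scene","side"]:
    im=optics.read_camera(n);c=optics.get_calibration(n)
    print(n,[(np.round(d['at']).tolist(),round(d['confidence'],2)) for l in("bin_handle","bin") for d in nets.search_frame(n,l)])
    Rr=R.from_euler('z',RK[2])
    for t in(0,.15):
        b=lambda P:np.r_[RK[:2],GZ]+Rr.apply(R.from_euler('y',-t).apply(P))
        print(t,proj(b(np.array([[.045,0,.02],[.012,0,.035],[.078,0,.035],[.09,.047,.004],[.09,-.047,.004]])),c).round().tolist())
    print("tcp",proj(ctrl.state()['ee_pos'],c).round())
    cv2.imwrite(f"pics/z_{n}.png",im[:,:,::-1])
E
```

```text
ee_pos: [0.531, -0.0746, 0.1624]
force: [0.2, -0.6, -0.1]
wrist [([493.0, 292.0], 0.96), ([321.0, 187.0], 0.85), ([491.0, 297.0], 0.97), ([318.0, 189.0], 0.84)]
0 [[318.0, 210.0], [318.0, 147.0], [319.0, 283.0], [398.0, 275.0], [239.0, 275.0]]
0.15 [[318.0, 207.0], [318.0, 135.0], [318.0, 284.0], [404.0, 284.0], [233.0, 284.0]]
tcp [[320. 258.]]
scene [([345.0, 178.0], 0.84), ([329.0, 236.0], 0.72), ([340.0, 179.0], 0.96), ([329.0, 238.0], 0.82), ([269.0, 179.0], 0.44)]
0 [[344.0, 166.0], [353.0, 160.0], [335.0, 164.0], [338.0, 181.0], [325.0, 166.0]]
0.15 [[345.0, 164.0], [354.0, 159.0], [337.0, 161.0], [339.0, 177.0], [326.0, 162.0]]
tcp [[338. 164.]]
side [([283.0, 216.0], 0.77), ([308.0, 189.0], 0.61), ([309.0, 188.0], 0.95), ([284.0, 217.0], 0.58)]
0 [[280.0, 203.0], [266.0, 202.0], [293.0, 195.0], [291.0, 192.0], [306.0, 215.0]]
0.15 [[279.0, 201.0], [264.0, 202.0], [291.0, 191.0], [291.0, 188.0], [305.0, 211.0]]
tcp [[288. 196.]]
```

Run:
```python
from h import *
a=cv2.imread("pics/z_wrist.png",0).astype(int)
for col in(250,265,375,390):print(col,a[100:300:1,col].tolist()[130:])
print("row230",a[230,210:280].tolist(),a[230,360:430].tolist())
```

```text
250 [77, 70, 75, 68, 69, 72, 73, 73, 76, 69, 71, 74, 67, 72, 73, 74, 72, 72, 77, 71, 70, 73, 74, 71, 66, 75, 73, 68, 74, 73, 71, 64, 72, 71, 66, 73, 75, 73, 65, 74, 96, 144, 135, 136, 135, 136, 149, 177, 174, 174, 174, 168, 174, 175, 177, 176, 93, 46, 48, 51, 52, 38, 52, 49, 49, 44, 50, 53, 41, 48]
265 [81, 80, 74, 66, 70, 72, 69, 71, 68, 69, 70, 72, 70, 70, 70, 66, 71, 70, 68, 69, 69, 67, 72, 66, 68, 71, 69, 73, 66, 69, 69, 72, 63, 69, 67, 70, 70, 70, 71, 66, 95, 146, 141, 136, 133, 135, 150, 176, 173, 176, 169, 169, 171, 176, 174, 173, 175, 169, 174, 170, 168, 171, 174, 177, 95, 34, 44, 47, 44, 42]
375 [76, 72, 68, 69, 69, 69, 60, 63, 67, 67, 70, 66, 71, 67, 72, 65, 69, 65, 67, 65, 66, 66, 71, 66, 65, 65, 68, 70, 65, 63, 66, 67, 65, 71, 69, 66, 63, 64, 56, 74, 132, 139, 136, 141, 130, 139, 166, 175, 170, 169, 172, 169, 169, 175, 176, 172, 166, 170, 172, 170, 171, 173, 175, 178, 140, 20, 36, 37, 40, 35]
390 [69, 67, 65, 70, 57, 72, 68, 64, 70, 71, 74, 66, 66, 64, 67, 66, 63, 65, 66, 66, 65, 67, 72, 69, 63, 70, 65, 59, 65, 67, 66, 69, 66, 70, 67, 64, 68, 67, 60, 72, 129, 140, 138, 134, 134, 138, 170, 174, 171, 171, 170, 172, 173, 179, 178, 174, 24, 37, 43, 48, 35, 48, 45, 39, 40, 44, 36, 44, 38, 39]
row230 [179, 180, 179, 179, 178, 178, 180, 177, 179, 180, 178, 180, 177, 177, 178, 176, 177, 176, 179, 178, 177, 175, 177, 174, 178, 177, 184, 169, 92, 80, 83, 83, 80, 83, 80, 70, 68, 73, 78, 73, 77, 69, 69, 74, 68, 71, 70, 71, 71, 71, 68, 65, 66, 67, 81, 81, 77, 79, 76, 73, 77, 75, 77, 80, 75, 77, 72, 73, 70, 76] [75, 73, 77, 75, 75, 72, 76, 74, 76, 74, 78, 70, 77, 72, 79, 76, 65, 67, 60, 62, 67, 68, 68, 66, 64, 63, 74, 64, 70, 68, 69, 68, 69, 66, 67, 71, 74, 79, 82, 84, 77, 72, 130, 189, 182, 181, 179, 179, 179, 179, 182, 179, 182, 178, 180, 182, 180, 178, 181, 181, 182, 182, 182, 181, 182, 183, 182, 180, 181, 179]
```

The front rim is at row 276, against 275 predicted for upright and 284 for leaning, so the bin looks already home. I'll confirm with a light press.

```bash
python3 -m pendant '[[1,0,0,0.001,0,0,0],[1,0,0,0.0015,0,0,0],[1,0,0,0.0015,0,0,0]]'|egrep 'ee|^force'
```

```text
ee_pos: [0.5314, -0.0746, 0.1617]
force: [-0.5, -0.2, 5.3]
```

```bash
python3 -m pendant '[[1,0,0,0.0007,0,0,0],[1,0,0,0.0012,0,0,0],[1,0,0,0.0012,0,0,0]]'|egrep 'ee|^force'
```

```text
ee_pos: [0.5315, -0.0747, 0.1615]
force: [-3.3, 0.6, 11.9]
```

Stiff contact with the bin upright, so it is home. Retreat and check from the wrist camera.

```bash
python3 -m pendant '[[1,0,0,-0.01,0,0,0],[1,0,0,-0.03,0,0,0],[1,0,0,-0.06,0,0,0],[1,0,0,-0.08,0,0,0],[1,0,0,-0.08,0,0,0],[1,0,0,-0.08,0,0,0]]'|egrep 'ee|^force'
python3 - <<'E'
from h import *
im=optics.read_camera("wrist");c=optics.get_calibration("wrist")
a=cv2.cvtColor(im,cv2.COLOR_RGB2GRAY).astype(int)
Rr=R.from_euler('z',RK[2])
for t in(0,.05,.1,.15):
    b=lambda P:np.r_[RK[:2],GZ]+Rr.apply(R.from_euler('y',-t).apply(P))
    print(t,proj(b(np.array([[.012,0,.035],[.078,0,.035],[.09,.047,.004],[.09,-.047,.004],[.09,.03,-.056],[.09,-.03,-.056]])),c).round().tolist())
for col in(285,300,345,355):print(col,[(r,a[r,col]) for r in range(180,290) if abs(a[r+1,col]-a[r-1,col])>35])
for row in(170,190,210):print(row,[(k,a[row,k]) for k in range(220,420) if abs(a[row,k+1]-a[row,k-1])>35])
E
```

```text
ee_pos: [0.5309, -0.0746, 0.239]
force: [-0.3, 0.4, 0.2]
0 [[318.0, 136.0], [319.0, 230.0], [376.0, 231.0], [261.0, 231.0], [349.0, 210.0], [289.0, 210.0]]
0.05 [[318.0, 133.0], [319.0, 229.0], [377.0, 232.0], [260.0, 232.0], [349.0, 214.0], [288.0, 214.0]]
0.1 [[318.0, 131.0], [319.0, 229.0], [378.0, 234.0], [259.0, 234.0], [350.0, 217.0], [288.0, 217.0]]
0.15 [[318.0, 128.0], [319.0, 227.0], [379.0, 235.0], [258.0, 235.0], [350.0, 221.0], [287.0, 221.0]]
285 [(198, np.int64(156)), (199, np.int64(71)), (226, np.int64(86)), (227, np.int64(141)), (271, np.int64(163)), (272, np.int64(131)), (273, np.int64(92)), (274, np.int64(55))]
300 [(197, np.int64(159)), (198, np.int64(67)), (226, np.int64(81)), (227, np.int64(142)), (251, np.int64(181)), (252, np.int64(36))]
345 [(198, np.int64(156)), (199, np.int64(71)), (226, np.int64(87)), (227, np.int64(160)), (251, np.int64(175)), (252, np.int64(79))]
355 [(197, np.int64(157)), (198, np.int64(67)), (226, np.int64(85)), (227, np.int64(160)), (276, np.int64(183)), (277, np.int64(137)), (279, np.int64(121)), (280, np.int64(34))]
170 [(259, np.int64(153)), (260, np.int64(71)), (274, np.int64(84)), (275, np.int64(133)), (285, np.int64(158)), (286, np.int64(69)), (343, np.int64(101)), (344, np.int64(116)), (345, np.int64(166)), (362, np.int64(151)), (363, np.int64(69)), (379, np.int64(100)), (380, np.int64(153))]
190 [(265, np.int64(147)), (266, np.int64(62)), (275, np.int64(84)), (276, np.int64(132)), (309, np.int64(151)), (310, np.int64(80)), (329, np.int64(96)), (330, np.int64(146)), (362, np.int64(146)), (363, np.int64(67)), (373, np.int64(98)), (374, np.int64(150))]
210 [(266, np.int64(147)), (267, np.int64(83)), (372, np.int64(87)), (373, np.int64(132))]
```

```bash
python3 -c "
from h import *
print(ctrl.state()['t'],ctrl.finish_job())"
```

```text
the job is handed in; nothing more can be done
23.125 None
```

The bin hangs in the middle gap and is released. By the last wrist measurement it is upright to within about 0.05 rad and appears snapped past the catch; I handed the job in at 23 s and it returned no verdict.

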